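Slide the tall battery box home into its charging dock

TASK

The tall battery box stands off to one side of the charging dock's lane. Push it with the fingertips, low near its base so that it slides upright instead of tipping, over in front of the dock and then in between the guide rails until it sits square and fully home against the back stop, pressing the spring contact in. Do not grip or lift it, and leave the small things around it where they stand.

Things in the scene. Friction and masses are not known exactly. Their poses are not given: they have to be found in the camera images.
- battery_box: Tall grey battery box with black lid, 100 deep (x) x 104 wide (y) x 174 mm high, 0.65-0.95 kg, too wide to grip. Flat upright sides from 6 mm up. Its four 16 mm rubber feet are set in (24 mm off centre in x and y): pushed high it tips; pushed 15-20 mm above the worktop it slides. Origin: centre of underside. x: from ribbed front to back (brass plate), which enters the dock; starts within 0.3 rad of the dock's heading
- dock: White charging dock, fixed; its front face is the back stop (150 wide, 106 mm high). Two guide rails 32 mm high, 110 mm apart inside (3 mm play each side), flared to about 150 mm at the mouth, 103 mm before the stop; no floor. Origin: on the worktop at the middle of the stop's face; x points into the dock (push direction), y left. Box home: its origin at x=-50 mm, y=0, front face at x=-100 mm
- dock_contact (a joint): Travel (m) of the round brass spring contact (24 mm across, 32 mm above the worktop) in the middle of the dock's back stop: 0 = out, 12 mm proud; 0.012 = box touching the stop. It pushes back with 0.2 to 1.4 N; friction holds the box home once released
- tip_box: Bystander, leave alone: loose cream tip box with a clear lid, 127 x 93 mm and 69 mm high, on the worktop on the other side of the dock's lane from the battery box. Origin: centre of its underside.
- amber_bottle: Bystander, leave alone: small loose amber bottle with black cap, 42 mm across, 81 mm high, left of the dock. Origin: centre of its underside.
- dropper_bottle: Bystander, leave alone: small loose white bottle with red cap, 33 mm across, 69 mm high, right of the dock. Origin: centre of its underside.
- timer: Bystander, leave alone: loose dark timer standing on the worktop, 36 x 58 x 66 mm high, at the left. Origin: centre of its underside.

How it is judged:
By the outcome, as a careful person would: the job done as asked, in the order asked, and still so for the second after the job is handed in, with the robot touching nothing.
It also fails if it takes over 61 s, if anything falls off the work surface, if the arm or the gripper's body presses on something with over 40 N, if the wrist force passes 120 N, or if a joint passes its speed limit or range.

ROBOT

A 6-joint arm with a two-finger parallel gripper is mounted at the origin on a cart in front of the work surface, level with it; the furniture and walls round the work are solid. World frame = base frame: x ahead of the robot, y to its left, z up, the work surface at z = 0. Lengths are in m, angles in rad, forces in N, time in s.
With the tool pointing down it reaches from about 0.425 to 0.95 m from the base axis. Payload 3.5 kg.
Tool frame: the origin (TCP) lies at the very end of the fingers, on their centre line; the grasp point (between the pads) lies behind it (ctrl.grasp_offset is the z of the grasp point in the tool frame, in m); z points along the fingers, x is the direction in which the jaws open and shut, and the axes are right-handed (so a half turn about z gives the same grasp; the last joint's range is limited). The gripper opens to 85 mm and grips with 20 to 120 N. Pads are 22 mm wide; open, the fingers measure 114 mm over their backs; the gripper's body (76 mm by 85 mm) begins 54 mm behind the grasp point. The pads swing forward as they close: fully open they stand 13 mm farther back than shut.
Start: joints at [-1.41, 0.286, 1.577, -0, 1.279, -0.15], TCP at [0.206, -0.643, 0.231] pointing down, gripper open.
Joint ranges: [-2.77, 2.77], [-0.9, 2.22], [0.21, 2.48], [-1.53, 4.67], [0.24, 2.81], [-2.84, 2.84]. Speed limits (rad/s): [2.79, 2.79, 3.14, 3.14, 3.14, 3.14].

INTERFACE

Orientations are given as a unit quaternion [x, y, z, w].
In Python, from plant import ctrl gives the robot as it stands.
- The arm moves only by the shell command python3 -m jog 'ROWS' [FORCE]. ROWS is JSON, a list of rows, each an object with "grip": the closure, from 0 (fully open) to 1 (shut); "xyz": the shift along the tool's x, y, z in m, a list of three; "dr": the turn, a rotation vector about the tool's x, y, z in rad, a list of three. A call has 1 to 12 rows; each row is the pose to reach, as a shift and turn from the pose commanded when the call began, along the tool's axes at that moment; what a row does not reach only later rows make up. A row lasts 1/12 s, in which the tool goes at most 41.7 mm and 7.16 degrees, less where a joint would pass 70% of its speed; a pose out of reach is approached as far as the arm can. A call with a gripper value outside its range is refused whole. The fingers move at their own pace and stop on an object; FORCE is the grip in N (left out, the last holds). Time passes only in rows, so rows that repeat a pose let the fingers close. It gives the time, the measured TCP pose, the force and the opening at its end, in the units of the state.
- ctrl.get_state(): the state, without advancing time (a new reading comes with each control period).
- ctrl.read_camera(name): name is "scene" or "top"; returns the picture (480x640x3 uint8, red, green, blue); there is no depth.
- ctrl.get_calibration(name): a dict with "mtx" (3x3 intrinsics, pixels), "R" (3x3) and "t" (3): a world point X has camera coordinates R X + t. Camera axes: x right, y down, z forward; pixel columns grow to the right and rows downward; lengths in m; the calibration is good to about 2 mm. A picture is of the moment at which its call begins. get_calibration takes no time and is no camera call.
- ctrl.sign_off(): hands the job in, once; it reports no verdict.
The state is a dict: "time": time; "qpos": joint angles; "dq": joint speeds; "joint_efforts": joint torques, N m; "eef_pos": TCP position; "tcp_rot": TCP orientation; "contact_force": force on the tool from outside, world axes, zero at the start; "wrist_torque": the same for the moment, N m; "opening": opening from 0.0 (shut) to 1.0 (fully open).
Only numpy, scipy, OpenCV 4.12 (cv2) and the standard library are available. Lean on these libraries where they do the work, as an engineer would, in place of code of your own. Each camera call takes 0.05 s, during which the arm holds its last target.

## Working session

There is one attempt and no reset: what is moved stays moved. The work goes in short steps, Python scripts to look and compute and a shell command to move; the robot and the scene stay as the last step left them, time stands still between calls to the robot, and variables do not carry over. Pictures are saved under pics/ and viewed, and the job is handed in when it is done.

```bash
ls; mkdir -p pics; python3 - <<'E'
from plant import ctrl
import cv2
print(ctrl.get_state()); print(ctrl.grasp_offset)
for n in("scene","top"):
    cv2.imwrite(f"pics/{n}0.png",ctrl.read_camera(n)[:,:,::-1]); c=ctrl.get_calibration(n); print(n,c)
E
```

```text
pics
{'time': 0.0, 'qpos': array([-1.40999681e+00,  2.87174321e-01,  1.57816032e+00,  3.54290546e-06,
        1.27861525e+00, -1.49980578e-01]), 'dq': array([-0.00034936, -0.00012937,  0.00059266,  0.0006564 , -0.00120188,
        0.00031176]), 'joint_efforts': array([-3.10011353e-05, -4.05982304e+01, -2.92625070e+01, -3.36201867e-05,
        5.82866633e-03,  9.11150494e-06]), 'eef_pos': array([ 0.20635164, -0.64199865,  0.22995044]), 'tcp_rot': array([ 0.80802186, -0.58915132, -0.00083671, -0.0008301 ]), 'contact_force': array([-0.41457907,  0.37857955,  0.01125423]), 'wrist_torque': array([-0.04366936, -0.02242795,  0.0487419 ]), 'opening': 1.0002277488414766}
-0.0187
scene {'mtx': array([[468.78455757,   0.        , 312.89932331],
       [  0.        , 468.78455757, 236.36199801],
       [  0.        ,   0.        ,   1.        ]]), 'R': array([[-0.64092407, -0.76760077, -0.00232204],
       [-0.58032035,  0.48652606, -0.65308551],
       [ 0.50243867, -0.4172307 , -0.75728061]]), 't': array([0.57503438, 0.3271885 , 0.67658547])}
top {'mtx': array([[591.81585288,   0.        , 322.71554427],
       [  0.        , 591.81585288, 242.72160851],
       [  0.        ,   0.        ,   1.        ]]), 'R': array([[ 0.02491839, -0.99954867,  0.01677884],
       [-0.98678201, -0.02728159, -0.15974032],
       [ 0.16012598, -0.01257658, -0.98701646]]), 't': array([0.15765966, 0.65491407, 1.13983212])}
```

View pics/scene0.png

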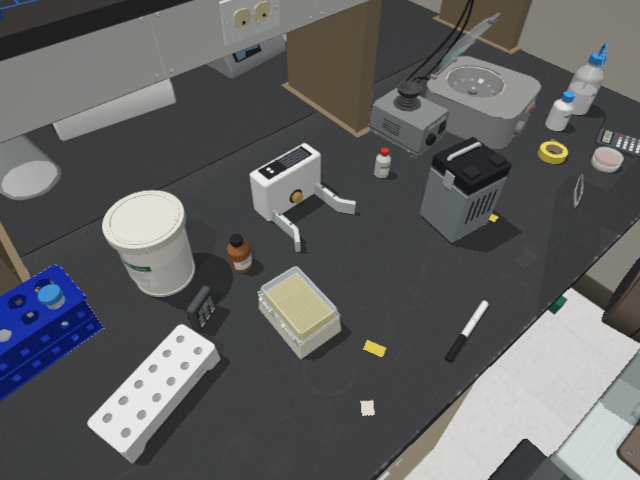

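View pics/top0.png

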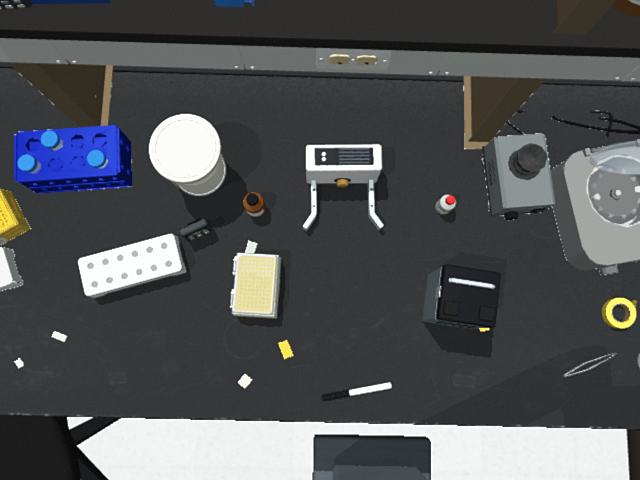

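```bash
python3 - <<'E'
import cv2
a=cv2.imread("pics/top0.png")
cv2.imwrite("pics/c1.png",cv2.resize(a[130:240,290:400],None,fx=5,fy=5,interpolation=cv2.INTER_CUBIC))
cv2.imwrite("pics/c2.png",cv2.resize(a[250:345,410:510],None,fx=6,fy=6,interpolation=cv2.INTER_CUBIC))
b=cv2.imread("pics/scene0.png")
cv2.imwrite("pics/c3.png",cv2.resize(b[130:250,410:520],None,fx=5,fy=5,interpolation=cv2.INTER_CUBIC))
cv2.imwrite("pics/c4.png",cv2.resize(b[140:260,240:370],None,fx=5,fy=5,interpolation=cv2.INTER_CUBIC))
E
```

```text
(no output)
```

View pics/c1.png

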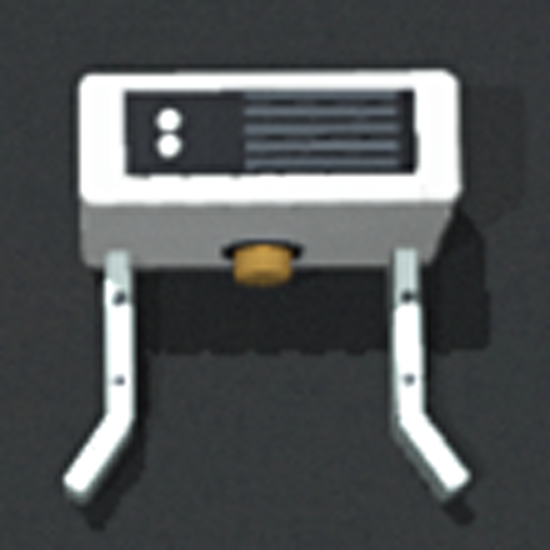

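View pics/c2.png

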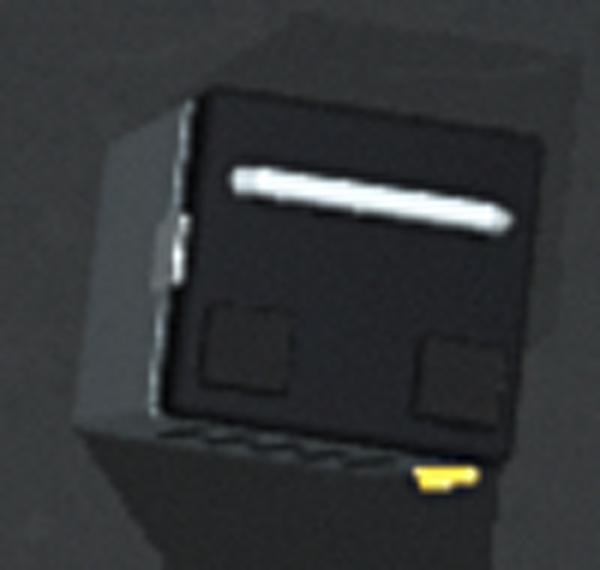

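View pics/c3.png

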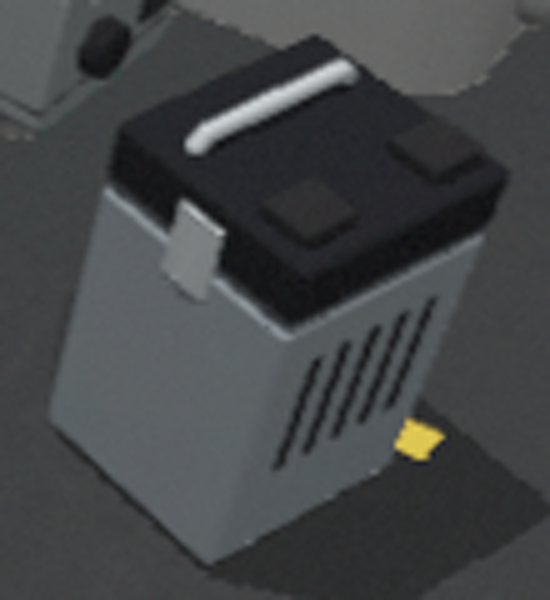

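View pics/c4.png

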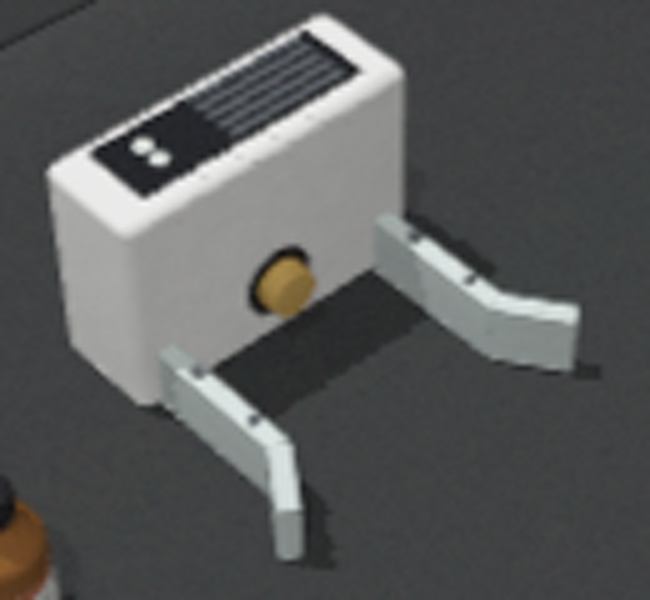

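```bash
cat > h.py <<'E'
import numpy as np
from plant import ctrl
def ray(n,px,z):
    c=ctrl.get_calibration(n); R,t,K=c['R'],c['t'],c['mtx']
    o=-R.T@t; d=R.T@np.linalg.solve(K,[px[0],px[1],1.]); return o+d*(z-o[2])/d[2]
def proj(n,X):
    c=ctrl.get_calibration(n); p=c['mtx']@(c['R']@np.array(X,float)+c['t']); return p[:2]/p[2]
def crop(p,s,ox,oy): return ((p[0]+.5)/s-.5+ox,(p[1]+.5)/s-.5+oy)
E
python3 - <<'E'
from h import *
np.set_printoptions(precision=4,suppress=True)
def P(l,pts,z,s,ox,oy,n):
    r=[ray(n,crop(p,s,ox,oy),z) for p in pts]; print(l); print(np.array(r)); return np.array(r)
def info(r):
    print(' centre',r.mean(0),'edges',[round(float(np.linalg.norm(r[i]-r[i-1])),4) for i in range(len(r))],'ang',[round(float(np.degrees(np.arctan2(*(r[i]-r[i-1])[1::-1]))),1) for i in range(len(r))])
info(P('lid top',[(203,90),(543,140),(507,460),(165,412)],.174,6,410,250,'top'))
info(P('box lid scene',[(315,37),(508,175),(312,275),(120,130)],.174,5,410,130,'scene'))
info(P('box base scene',[(50,422),(210,565),(385,470)],.006,5,410,130,'scene'))
info(P('dock front top',[(80,203),(460,203)],.106,5,290,130,'top'))
info(P('dock top all',[(80,70),(460,70),(460,203),(80,203)],.106,5,290,130,'top'))
info(P('stop base L..R',[(85,268),(432,268)],.0,5,290,130,'top'))
info(P('railL',[(131,252),(133,412)],.032,5,290,130,'top'))
info(P('railR',[(391,252),(393,412)],.032,5,290,130,'top'))
info(P('tips inner',[(85,500),(443,497)],.032,5,290,130,'top'))
info(P('railR scene top inner',[(376,218),(490,302),(570,325)],.032,5,240,140,'scene'))
info(P('railL scene top inner',[(195,347),(289,437),(300,513)],.032,5,240,140,'scene'))
info(P('tip box',[ray('top',p,0)*0+p[0]*0 if 0 else p for p in [(236,253),(282,254),(278,318),(231,317)]],.06,1,0,0,'top'))
P('tip',[(343,182)],.0,1,0,0,'top')
P('bottles',[(446,201),(254,199)],.07,1,0,0,'top')
E
```

```text
lid top
[[ 0.5968 -0.0416  0.174 ]
 [ 0.5845 -0.1437  0.174 ]
 [ 0.4892 -0.1308  0.174 ]
 [ 0.5007 -0.0296  0.174 ]]
 centre [ 0.5428 -0.0864  0.174 ] edges [0.0969, 0.1028, 0.0961, 0.1018] ang [-7.1, -96.9, 172.3, 83.5]
box lid scene
[[ 0.582  -0.1337  0.174 ]
 [ 0.4876 -0.1218  0.174 ]
 [ 0.5    -0.0256  0.174 ]
 [ 0.5935 -0.0346  0.174 ]]
 centre [ 0.5408 -0.0789  0.174 ] edges [0.0998, 0.0952, 0.097, 0.0939] ang [-96.6, 172.8, 82.7, -5.5]
box base scene
[[ 0.5999 -0.0462  0.006 ]
 [ 0.5056 -0.0357  0.006 ]
 [ 0.492  -0.1321  0.006 ]]
 centre [ 0.5325 -0.0713  0.006 ] edges [0.1379, 0.095, 0.0973] ang [38.5, 173.7, -98.0]
dock front top
[[0.7845 0.2126 0.106 ]
 [0.7889 0.0636 0.106 ]]
 centre [0.7867 0.1381 0.106 ] edges [0.149, 0.149] ang [91.7, -88.3]
dock top all
[[0.8386 0.2142 0.106 ]
 [0.8432 0.0641 0.106 ]
 [0.7889 0.0636 0.106 ]
 [0.7845 0.2126 0.106 ]]
 centre [0.8138 0.1386 0.106 ] edges [0.0542, 0.1501, 0.0543, 0.149] ang [1.7, -88.2, -179.5, 91.7]
stop base L..R
[[0.7866 0.2118 0.    ]
 [0.7909 0.0634 0.    ]]
 centre [0.7888 0.1376 0.    ] edges [0.1484, 0.1484] ang [
[... 361 characters left out ...]
 [0.1472, 0.1472] ang [92.1, -87.9]
railR scene top inner
[[0.7942 0.0805 0.032 ]
 [0.7239 0.0771 0.032 ]
 [0.6924 0.0606 0.032 ]]
 centre [0.7368 0.0727 0.032 ] edges [0.1037, 0.0704, 0.0355] ang [11.1, -177.2, -152.4]
railL scene top inner
[[0.7825 0.1878 0.032 ]
 [0.7186 0.1893 0.032 ]
 [0.6849 0.2107 0.032 ]]
 centre [0.7287 0.1959 0.032 ] edges [0.1002, 0.0639, 0.0399] ang [-13.2, 178.7, 147.5]
tip box
[[0.6237 0.3467 0.06  ]
 [0.6242 0.2553 0.06  ]
 [0.4977 0.2586 0.06  ]
 [0.4973 0.3503 0.06  ]]
 centre [0.5607 0.3027 0.06  ] edges [0.1265, 0.0914, 0.1265, 0.0917] ang [-1.7, -89.7, 178.5, 90.2]
tip
[[0.7915 0.1341 0.    ]]
bottles
[[ 0.7393 -0.0707  0.07  ]
 [ 0.7323  0.3147  0.07  ]]
```

```bash
cat >> h.py <<'E'
from scipy.spatial.transform import Rotation as Ro
def pose(psi,tilt,sgn):
    """psi push direction deg, tilt deg; tool x at psi+90*sgn"""
    p,T=np.radians(psi),np.radians(tilt)
    d=np.array([np.cos(p),np.sin(p),0]); z=d*np.sin(T)+np.array([0,0,-np.cos(T)])
    a=p+sgn*np.pi/2; x=np.array([np.cos(a),np.sin(a),0]); y=np.cross(z,x)
    return Ro.from_matrix(np.c_[x,y,z])
def cur():
    s=ctrl.get_state(); return s['eef_pos'],Ro.from_quat(s['tcp_rot']),s
def go(pos,R):
    p,r,s=cur(); 
    print('xyz',np.round(r.inv().apply(np.array(pos)-p),4),'dr',np.round((r.inv()*R).as_rotvec(),3),'dist',round(float(np.linalg.norm(np.array(pos)-p)),3))
E
python3 - <<'E'
from h import *
p,r,s=cur(); print(r.as_matrix().round(3))
go([.543,-.24,.23],pose(91.7,30,-1))
E
```

```text
[[ 0.306 -0.952 -0.   ]
 [-0.952 -0.306  0.002]
 [-0.002 -0.    -1.   ]]
xyz [-0.2798 -0.4435  0.0008] dr [ 0.447 -0.336 -1.259] dist 0.524
```

```bash
python3 -m jog '[{"grip":0.3,"xyz":[-0.28,-0.444,0.001],"dr":[0.447,-0.336,-1.259]},{"grip":0.3,"xyz":[-0.28,-0.444,0.001],"dr":[0.447,-0.336,-1.259]},{"grip":0.3,"xyz":[-0.28,-0.444,0.001],"dr":[0.447,-0.336,-1.259]},{"grip":0.3,"xyz":[-0.28,-0.444,0.001],"dr":[0.447,-0.336,-1.259]},{"grip":0.3,"xyz":[-0.28,-0.444,0.001],"dr":[0.447,-0.336,-1.259]},{"grip":0.3,"xyz":[-0.28,-0.444,0.001],"dr":[0.447,-0.336,-1.259]},{"grip":0.3,"xyz":[-0.28,-0.444,0.001],"dr":[0.447,-0.336,-1.259]},{"grip":0.3,"xyz":[-0.28,-0.444,0.001],"dr":[0.447,-0.336,-1.259]},{"grip":0.3,"xyz":[-0.28,-0.444,0.001],"dr":[0.447,-0.336,-1.259]},{"grip":0.3,"xyz":[-0.28,-0.444,0.001],"dr":[0.447,-0.336,-1.259]},{"grip":0.3,"xyz":[-0.28,-0.444,0.001],"dr":[0.447,-0.336,-1.259]},{"grip":0.3,"xyz":[-0.28,-0.444,0.001],"dr":[0.447,-0.336,-1.259]}]'
python3 - <<'E'
from h import *
p,r,s=cur(); print(p,r.as_matrix().round(3),s['qpos'],s['time'])
go([.543,-.215,.06],pose(91.7,30,-1))
E
```

```text
time: 1.1
eef_pos: [0.5285, -0.258, 0.2288]
tcp_rot: [0.966, 0.016, -0.004, -0.259]
contact_force: [0.4, -0.7, 0.2]
opening: 0.703
[ 0.52849706 -0.25803319  0.22883692] [[ 0.999  0.029 -0.017]
 [ 0.033 -0.865  0.501]
 [-0.    -0.501 -0.866]] [-0.77753828  0.27462206  1.6583147   0.35227342  1.60385282 -0.87009913] 1.1
xyz [0.016  0.0478 0.1674] dr [-0.001  0.002  0.003] dist 0.175
```

```bash
python3 -m jog '[{"grip":0.3,"xyz":[0.016,0.048,0.167],"dr":[0,0,0]},{"grip":0.3,"xyz":[0.016,0.048,0.167],"dr":[0,0,0]},{"grip":0.3,"xyz":[0.016,0.048,0.167],"dr":[0,0,0]},{"grip":0.3,"xyz":[0.016,0.048,0.167],"dr":[0,0,0]},{"grip":0.3,"xyz":[0.016,0.048,0.167],"dr":[0,0,0]},{"grip":0.3,"xyz":[0.016,0.048,0.167],"dr":[0,0,0]}]'
python3 - <<'E'
from h import *
import cv2
p,r,s=cur(); print(p)
go([.543,-.19,.013],pose(91.7,30,-1))
a=ctrl.read_camera("scene")[:,:,::-1]; cv2.imwrite("pics/s1.png",a)
b=ctrl.read_camera("top")[:,:,::-1]
print('tcp px',proj('scene',p),proj('top',p))
x=cv2.resize(a[80:280,380:600],None,fx=1.8,fy=2.5); x=cv2.resize(a[80:280,400:600],(400,400)); y=cv2.resize(b[200:400,400:600],(400,400)); cv2.imwrite("pics/m1.png",cv2.hconcat([x,y]))
E
```

```text
time: 1.6
eef_pos: [0.54, -0.2146, 0.0581]
tcp_rot: [0.965, 0.014, -0.007, -0.261]
contact_force: [-0.2, 0.4, 0.3]
opening: 0.7
[ 0.54000144 -0.21464252  0.05805918]
xyz [0.0041 0.0015 0.0513] dr [-0.005  0.007 -0.002] dist 0.051
tcp px [498.60255599 175.71339225] [518.00278846 302.64179575]
```

View pics/m1.png

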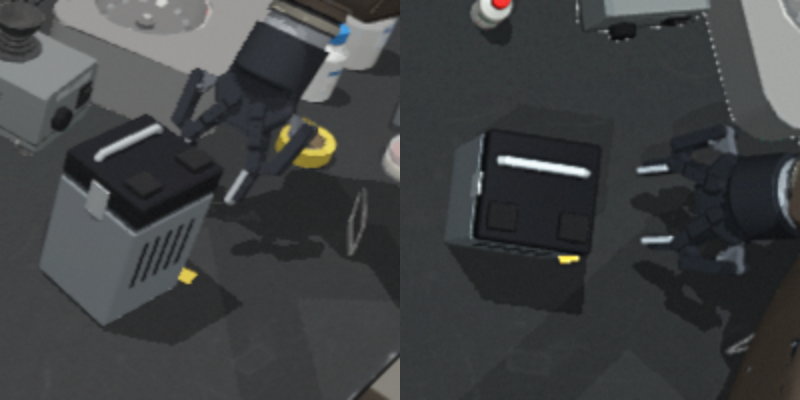

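```bash
python3 -m jog '[{"grip":0.3,"xyz":[0.003,0.001,0.030],"dr":[0,0,0]},{"grip":0.3,"xyz":[0.003,0.0,0.050],"dr":[0,0,0]},{"grip":0.3,"xyz":[0.003,0.0,0.056],"dr":[0,0,0]},{"grip":0.3,"xyz":[0.003,0.0,0.056],"dr":[0,0,0]}]'
python3 - <<'E'
from h import *
import cv2
p,r,s=cur(); print(p,s['contact_force'])
go([.543,-.16,.009],pose(91.7,30,-1))
a=ctrl.read_camera("scene")[:,:,::-1]
b=ctrl.read_camera("top")[:,:,::-1]
print('tcp px',proj('scene',p),proj('top',p))
x=cv2.resize(a[130:230,440:540],(400,400),interpolation=cv2.INTER_CUBIC); y=cv2.resize(b[250:350,450:550],(400,400),interpolation=cv2.INTER_CUBIC); cv2.imwrite("pics/m2.png",cv2.hconcat([x,y]))
E
```

```text
time: 2.03
eef_pos: [0.5449, -0.1897, 0.0143]
tcp_rot: [0.966, 0.015, -0.003, -0.258]
contact_force: [0.0, 0.1, 0.6]
opening: 0.696
[ 0.54490149 -0.18971987  0.01431757] [0.0166968  0.13516206 0.60554373]
xyz [-0.001  -0.0232  0.0194] dr [ 0.002 -0.001  0.001] dist 0.03
tcp px [483.80859859 194.6306481 ] [498.56102477 301.20680431]
```

View pics/m2.png

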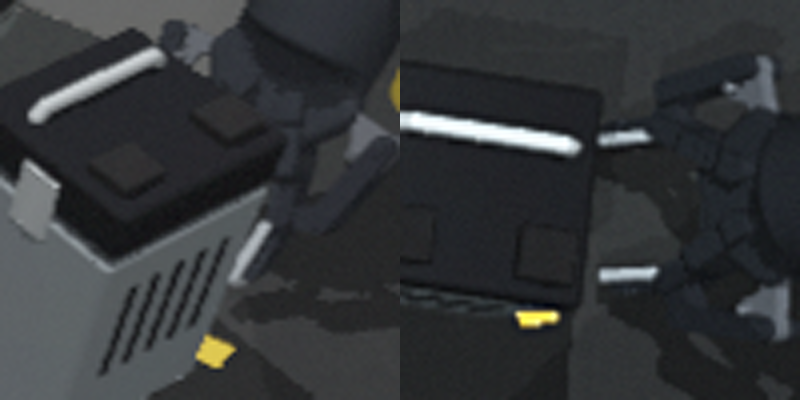

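```bash
python3 -m jog '[{"grip":0.3,"xyz":[-0.001,-0.008,0.0095],"dr":[0,0,0]},{"grip":0.3,"xyz":[-0.001,-0.0188,0.0155],"dr":[0,0,0]},{"grip":0.3,"xyz":[-0.001,-0.0292,0.0215],"dr":[0,0,0]},{"grip":0.3,"xyz":[-0.001,-0.0396,0.0275],"dr":[0,0,0]},{"grip":0.3,"xyz":[-0.001,-0.05,0.0335],"dr":[0,0,0]},{"grip":0.3,"xyz":[-0.001,-0.0604,0.0395],"dr":[0,0,0]},{"grip":0.3,"xyz":[-0.001,-0.0708,0.0455],"dr":[0,0,0]},{"grip":0.3,"xyz":[-0.001,-0.0812,0.0515],"dr":[0,0,0]},{"grip":0.3,"xyz":[-0.001,-0.0916,0.0575],"dr":[0,0,0]},{"grip":0.3,"xyz":[-0.001,-0.0916,0.0575],"dr":[0,0,0]}]'
python3 - <<'E'
from h import *
import cv2
p,r,s=cur(); print(p,s['contact_force'])
go([.540,.07,.010],pose(91.7,30,-1))
a=ctrl.read_camera("scene")[:,:,::-1]
b=ctrl.read_camera("top")[:,:,::-1]
print('tcp px',proj('scene',p),proj('top',p))
x=cv2.resize(a[110:270,360:520],(400,400),interpolation=cv2.INTER_CUBIC); y=cv2.resize(b[230:390,360:520],(400,400),interpolation=cv2.INTER_CUBIC); cv2.imwrite("pics/m3.png",cv2.hconcat([x,y]))
E
```

```text
time: 2.97
eef_pos: [0.5395, -0.0784, 0.0092]
tcp_rot: [0.966, 0.016, -0.005, -0.259]
contact_force: [-0.2, 0.4, 0.3]
opening: 0.701
[ 0.53947911 -0.07843355  0.00920686] [-0.2120871   0.38954144  0.27698771]
xyz [ 0.0054 -0.1288  0.0735] dr [-0.     0.002  0.002] dist 0.148
tcp px [452.29963388 221.88754363] [444.00937276 302.59469161]
```

View pics/m3.png

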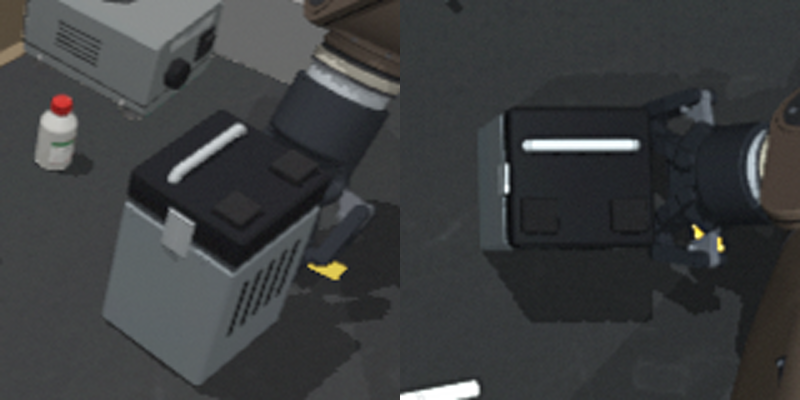

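```bash
python3 -m jog '[{"grip":0.3,"xyz":[0,-0.0104,0.006],"dr":[0,0,0]},{"grip":0.3,"xyz":[0,-0.0208,0.012],"dr":[0,0,0]},{"grip":0.3,"xyz":[0,-0.0312,0.018],"dr":[0,0,0]},{"grip":0.3,"xyz":[0,-0.0416,0.024],"dr":[0,0,0]},{"grip":0.3,"xyz":[0,-0.052,0.030],"dr":[0,0,0]},{"grip":0.3,"xyz":[0,-0.0624,0.036],"dr":[0,0,0]},{"grip":0.3,"xyz":[0,-0.0728,0.042],"dr":[0,0,0]},{"grip":0.3,"xyz":[0,-0.0832,0.048],"dr":[0,0,0]},{"grip":0.3,"xyz":[0,-0.0936,0.054],"dr":[0,0,0]},{"grip":0.3,"xyz":[0,-0.104,0.060],"dr":[0,0,0]},{"grip":0.3,"xyz":[0,-0.110,0.0635],"dr":[0,0,0]},{"grip":0.3,"xyz":[0,-0.110,0.0635],"dr":[0,0,0]}]'
python3 - <<'E'
from h import *
import cv2
p,r,s=cur(); print(p,s['contact_force'],s['qpos'])
a=ctrl.read_camera("scene")[:,:,::-1]
b=ctrl.read_camera("top")[:,:,::-1]
cv2.imwrite("pics/s4.png",a);cv2.imwrite("pics/t4.png",b)
x=cv2.resize(a[170:310,310:450],(400,400),interpolation=cv2.INTER_CUBIC); y=cv2.resize(b[230:370,290:430],(400,400),interpolation=cv2.INTER_CUBIC); cv2.imwrite("pics/m4.png",cv2.hconcat([x,y]))
E
```

```text
time: 4.07
eef_pos: [0.5356, 0.0481, 0.0088]
tcp_rot: [0.966, 0.015, -0.005, -0.259]
contact_force: [-0.0, 0.3, -0.7]
opening: 0.702
[0.53557326 0.04813816 0.00881893] [-0.01491818  0.30813114 -0.68611264] [-0.3271992   0.36275297  2.02075565  0.57459444  1.03946646 -0.72599653]
```

View pics/m4.png

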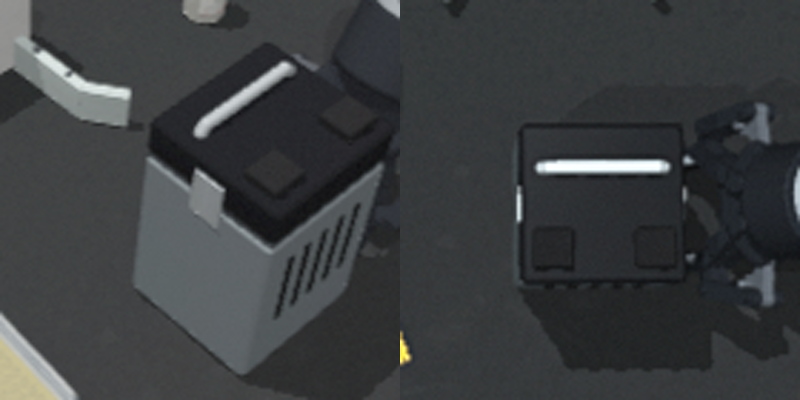

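View pics/t4.png

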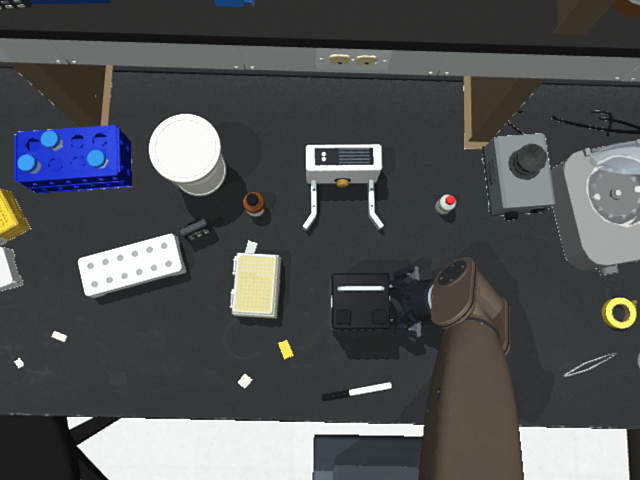

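```bash
cat >> h.py <<'E'
D=np.array([.788,.1375]); DH=np.radians(1.7)
def indock(P):
    c,s=np.cos(DH),np.sin(DH); d=np.array(P)[...,:2]-D; return d@np.array([[c,-s],[s,c]])
def lid(pts,s,ox,oy,n='top',z=.174):
    q=np.array([ray(n,crop(p,s,ox,oy),z) for p in pts]) # BL,BR,FR,FL
    a=[np.degrees(np.arctan2(*(q[i]-q[j])[1::-1])) for i,j in((0,3),(1,2))]+[np.degrees(np.arctan2(*(q[i]-q[j])[1::-1]))-90 for i,j in((0,1),(3,2))]
    print('centre',q.mean(0).round(4),'in dock',indock(q.mean(0)).round(4),'yaws',np.round(a,2),'sides',[round(float(np.linalg.norm(q[i]-q[i-1])),4) for i in range(4)])
E
python3 - <<'E'
from h import *
lid([(120,124),(284,124),(284,282),(118,284)],400/140,290,230)
lid([(268,43),(398,127),(277,222),(150,125)][0:1]+[(398,127),(277,222),(150,125)],400/140,310,170,'scene')
E
```

```text
centre [0.5282 0.1072 0.174 ] in dock [-0.2606 -0.0226] yaws [0.58 0.4  1.53 2.13] sides [0.0991, 0.1029, 0.0981, 0.1026]
centre [0.5261 0.1139 0.174 ] in dock [-0.2625 -0.0159] yaws [-87.97 -88.01 -86.89 -88.55] sides [0.1017, 0.0954, 0.1045, 0.0953]
```

```bash
python3 -m jog '[{"grip":0.3,"xyz":[0,-0.007,0.004],"dr":[0,0,0]},{"grip":0.3,"xyz":[0,-0.0139,0.008],"dr":[0,0,0]},{"grip":0.3,"xyz":[0,-0.018,0.0105],"dr":[0,0,0]},{"grip":0.3,"xyz":[0,-0.018,0.0105],"dr":[0,0,0]}]'
python3 - <<'E'
from h import *
import cv2
p,r,s=cur(); print(p,s['contact_force'])
a=ctrl.read_camera("scene")[:,:,::-1]
b=ctrl.read_camera("top")[:,:,::-1]
cv2.imwrite("pics/s5.png",a);cv2.imwrite("pics/t5.png",b)
x=cv2.resize(a[140:340,230:430],(400,400),interpolation=cv2.INTER_CUBIC); y=cv2.resize(b[150:350,260:460],(400,400),interpolation=cv2.INTER_CUBIC); cv2.imwrite("pics/m5.png",cv2.hconcat([x,y]))
go([.54,-.02,.03],pose(91.7,30,-1))
E
```

```text
time: 4.5
eef_pos: [0.5361, 0.067, 0.0089]
tcp_rot: [0.966, 0.014, -0.003, -0.258]
contact_force: [0.3, -1.8, -0.3]
opening: 0.697
[0.53613293 0.06695799 0.00886725] [ 0.25476363 -1.75023713 -0.3363331 ]
xyz [ 0.0016  0.0648 -0.0618] dr [ 0. -0.  0.] dist 0.09
```

View pics/m5.png

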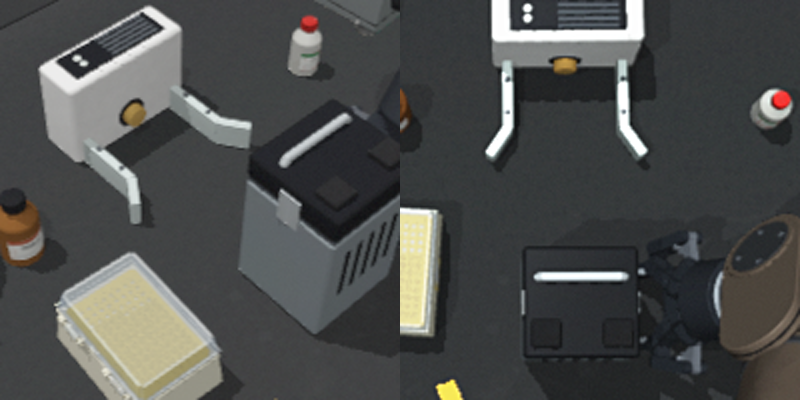

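```bash
python3 -m jog '[{"grip":0.3,"xyz":[0,0.021,-0.012],"dr":[0,0,0]},{"grip":0.3,"xyz":[0,0.05,-0.035],"dr":[0,0,0]},{"grip":0.3,"xyz":[0,0.068,-0.062],"dr":[0,0,0]},{"grip":0.3,"xyz":[0,0.068,-0.062],"dr":[0,0,0]}]'
python3 - <<'E'
from h import *
p,r,s=cur(); print(p,r.as_matrix()[:,2])
go([.52,-.03,.28],pose(91.7,30,-1))
E
```

```text
time: 4.93
eef_pos: [0.5411, -0.0279, 0.0309]
tcp_rot: [0.966, 0.013, -0.001, -0.257]
contact_force: [1.4, -1.2, 0.8]
opening: 0.699
[ 0.54111732 -0.02786131  0.03085577] [-0.00840873  0.49668327 -0.86789114]
xyz [-0.0199 -0.1224 -0.2171] dr [ 0.004 -0.006 -0.001] dist 0.25
```

```bash
python3 -m jog '[{"grip":0.3,"xyz":[-0.02,-0.122,-0.217],"dr":[0,0,0]},{"grip":0.3,"xyz":[-0.02,-0.122,-0.217],"dr":[0,0,0]},{"grip":0.3,"xyz":[-0.02,-0.122,-0.217],"dr":[0,0,0]},{"grip":0.3,"xyz":[-0.02,-0.122,-0.217],"dr":[0,0,0]},{"grip":0.3,"xyz":[-0.02,-0.122,-0.217],"dr":[0,0,0]},{"grip":0.3,"xyz":[-0.02,-0.122,-0.217],"dr":[0,0,0]},{"grip":0.3,"xyz":[-0.02,-0.122,-0.217],"dr":[0,0,0]}]'
python3 - <<'E'
from h import *
p,r,s=cur(); print(p,s['qpos'])
go([.44,.128,.27],pose(1.7,30,1))
go([.44,.128,.27],pose(1.7,30,-1))
import cv2
b=ctrl.read_camera("top")[:,:,::-1]; cv2.imwrite("pics/t6.png",b)
y=cv2.resize(b[220:360,280:420],(560,560),interpolation=cv2.INTER_CUBIC); cv2.imwrite("pics/m6.png",y)
E
```

```text
time: 5.52
eef_pos: [0.5213, -0.0266, 0.2872]
tcp_rot: [0.967, 0.017, 0.003, -0.256]
contact_force: [0.6, 0.0, 1.5]
opening: 0.698
[ 0.52130614 -0.02662842  0.28718751] [-0.46678533 -0.02348142  1.87680475  0.45677128  1.54483044 -0.57359611]
xyz [-0.0767 -0.1285  0.0917] dr [-0.8   -0.007 -1.627] dist 0.176
xyz [-0.0767 -0.1285  0.0917] dr [-0.007  0.772  1.369] dist 0.176
```

View pics/m6.png

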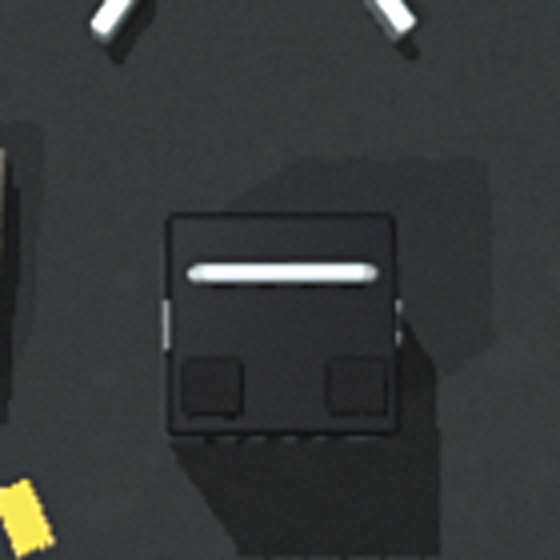

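```bash
python3 - <<'E'
from h import *
lid([(167,214),(397,214),(399,433),(169,433)],4,280,220)
E
python3 -m jog '[{"grip":0.3,"xyz":[-0.077,-0.128,0.092],"dr":[-0.007,0.772,1.369]},{"grip":0.3,"xyz":[-0.077,-0.128,0.092],"dr":[-0.007,0.772,1.369]},{"grip":0.3,"xyz":[-0.077,-0.128,0.092],"dr":[-0.007,0.772,1.369]},{"grip":0.3,"xyz":[-0.077,-0.128,0.092],"dr":[-0.007,0.772,1.369]},{"grip":0.3,"xyz":[-0.077,-0.128,0.092],"dr":[-0.007,0.772,1.369]},{"grip":0.3,"xyz":[-0.077,-0.128,0.092],"dr":[-0.007,0.772,1.369]},{"grip":0.3,"xyz":[-0.077,-0.128,0.092],"dr":[-0.007,0.772,1.369]},{"grip":0.3,"xyz":[-0.077,-0.128,0.092],"dr":[-0.007,0.772,1.369]},{"grip":0.3,"xyz":[-0.077,-0.128,0.092],"dr":[-0.007,0.772,1.369]},{"grip":0.3,"xyz":[-0.077,-0.128,0.092],"dr":[-0.007,0.772,1.369]},{"grip":0.3,"xyz":[-0.077,-0.128,0.092],"dr":[-0.007,0.772,1.369]},{"grip":0.3,"xyz":[-0.077,-0.128,0.092],"dr":[-0.007,0.772,1.369]}]'
python3 - <<'E'
from h import *
p,r,s=cur(); print(p,s['qpos'])
go([.44,.128,.25],pose(1.7,30,-1))
E
```

```text
centre [0.5284 0.1246 0.174 ] in dock [-0.2598 -0.0052] yaws [1.97 1.08 1.53 1.44] sides [0.0969, 0.103, 0.0971, 0.1015]
time: 6.57
eef_pos: [0.4353, 0.1285, 0.2589]
tcp_rot: [0.732, -0.634, 0.161, -0.191]
contact_force: [0.1, 0.7, 0.2]
opening: 0.697
[0.43533347 0.12852732 0.25890064] [ 0.028028   -0.56441657  2.34163058  0.08116158  0.86455258  1.41787205]
xyz [0.0012 0.0003 0.01  ] dr [0.019 0.062 0.098] dist 0.01
```

```bash
cat > kin.py <<'E'
import numpy as np
from scipy.optimize import least_squares
from scipy.spatial.transform import Rotation as Ro
S=[([-1.41,.28717,1.57816,0,1.27862,-.15],[.20635,-.642,.22995]),
([-.77754,.27462,1.65831,.35227,1.60385,-.8701],[.5285,-.25803,.22884]),
([-.3272,.36275,2.02076,.57459,1.03947,-.726],[.53557,.04814,.00882]),
([-.46679,-.02348,1.8768,.45677,1.54483,-.5736],[.52131,-.02663,.28719]),
([.02803,-.56442,2.34163,.08116,.86455,1.41787],[.43533,.12853,.2589])]
def fk(q,k):
    h,a,L1,b,L2,L3=k
    e=lambda s,ang:Ro.from_euler(s,ang)
    R1=e('z',q[0]);R2=R1*e('y',q[1]);R3=R2*e('y',q[2]);R4=R3*e('z',q[3]);R5=R4*e('y',q[4])
    return np.array([0,0,h])+R1.apply([a,0,0])+R2.apply([0,0,L1])+R3.apply([b,0,L2])+R5.apply([0,0,L3]),R5*e('z',q[5])
k=least_squares(lambda k:np.concatenate([fk(q,k)[0]-p for q,p in S]),[.2,0,.4,0,.4,.25])
K=k.x
if __name__=='__main__':
    print(K,abs(k.fun).max()); print(fk(S[4][0],K)[1].as_quat())
    from h import pose
    lo=np.array([-2.77,-.9,.21,-1.53,.24,-2.84]);hi=-lo; hi=np.array([2.77,2.22,2.48,4.67,2.81,2.84])
    q0=np.array(S[4][0])
    for tilt in (20,25,30):
      for x in (.43,.44,.45,.46,.47,.69):
        for z in (.009,.1):
          p=np.array([x,.128,z]);Rt=pose(1.7,tilt,-1)
          f=lambda q:np.concatenate([(fk(q,K)[0]-p)*5,(fk(q,K)[1].inv()*Rt).as_rotvec()])
          s=least_squares(f,np.clip(q0,lo+.01,hi-.01),bounds=(lo,hi)); print(tilt,x,z,round(float(np.sqrt(2*s.cost)),4),s.x.round(2))
E
python3 kin.py
```

```text
[ 0.30237441 -0.0237929   0.59304942  0.04035158  0.60755678  0.44181387] 0.09222434913909013
[0.63365172 0.73218257 0.19080209 0.16121026]
20 0.43 0.009 0.0044 [ 0.42 -0.1   2.48 -0.3   0.46 -0.94]
20 0.43 0.1 0.0 [ 0.42 -0.28  2.41 -0.2   0.7  -1.05]
20 0.44 0.009 0.0 [ 0.4  -0.08  2.47 -0.29  0.45 -0.95]
20 0.44 0.1 0.0 [ 0.4  -0.26  2.4  -0.2   0.69 -1.06]
20 0.45 0.009 0.0 [ 0.39 -0.07  2.45 -0.29  0.44 -0.97]
20 0.45 0.1 0.0 [ 0.39 -0.24  2.38 -0.19  0.68 -1.08]
20 0.46 0.009 0.0 [ 0.38 -0.05  2.44 -0.28  0.44 -0.99]
20 0.46 0.1 0.0 [ 0.38 -0.22  2.37 -0.19  0.67 -1.09]
20 0.47 0.009 0.0 [ 0.37 -0.03  2.42 -0.27  0.44 -1.  ]
20 0.47 0.1 0.0 [ 0.37 -0.2   2.36 -0.19  0.67 -1.1 ]
20 0.69 0.009 0.0 [ 0.23  0.28  2.05 -0.15  0.47 -1.26]
20 0.69 0.1 0.0 [ 0.23  0.16  2.   -0.11  0.64 -1.3 ]
25 0.43 0.009 0.078 [ 0.47 -0.09  2.48 -0.41  0.46 -0.78]
25 0.43 0.1 0.0 [ 0.47 -0.33  2.47 -0.31  0.62 -0.91]
25 0.44 0.009 0.0606 [ 0.45 -0.09  2.48 -0.42  0.43 -0.79]
25 0.44 0.1 0.0 [ 0.45 -0.31  2.46 -0.31  0.61 -0.93]
25 0.45 0.009 0.043 [ 0.44 -0.08  2.48 -0.44  0.41 -0.79]
25 0.45 0.1 0.
[... 367 characters left out ...]
2 -1.23]
30 0.43 0.009 0.1499 [ 0.53 -0.08  2.48 -0.55  0.48 -0.59]
30 0.43 0.1 0.0661 [ 0.52 -0.33  2.48 -0.41  0.62 -0.78]
30 0.44 0.009 0.133 [ 0.51 -0.07  2.48 -0.57  0.45 -0.6 ]
30 0.44 0.1 0.0509 [ 0.5  -0.32  2.48 -0.42  0.59 -0.79]
30 0.45 0.009 0.1159 [ 0.49 -0.07  2.48 -0.58  0.42 -0.6 ]
30 0.45 0.1 0.0355 [ 0.49 -0.31  2.48 -0.42  0.57 -0.8 ]
30 0.46 0.009 0.0985 [ 0.47 -0.06  2.48 -0.6   0.39 -0.6 ]
30 0.46 0.1 0.0199 [ 0.47 -0.3   2.48 -0.43  0.54 -0.81]
30 0.47 0.009 0.0809 [ 0.46 -0.05  2.48 -0.63  0.37 -0.59]
30 0.47 0.1 0.0041 [ 0.45 -0.28  2.48 -0.44  0.51 -0.81]
30 0.69 0.009 0.0077 [ 0.26  0.24  2.18 -0.51  0.24 -0.88]
30 0.69 0.1 0.0 [ 0.25  0.1   2.14 -0.29  0.4  -1.11]
```

```bash
sed -i 's/h,a,L1,b,L2,L3=k/h,a,L1,b,L2,L3,c,d,e6=k/; s/\[a,0,0\]/[a,c,0]/; s/apply(\[0,0,L3\])/apply([d,e6,L3])/; s/.4,.25\])/.4,.25,.1,0,0])/' kin.py; python3 kin.py | head -3
sed -i "s/e('z',q\[3\])/e('z',-q[3])/" kin.py;  python3 kin.py | head -3
```

```text
[ 2.40304758e-01 -4.86139505e-06  4.43009909e-01  2.06116326e-02
  5.72504173e-01  2.49306054e-01  1.00889993e-01 -2.71572869e-06
  1.21776306e-05] 3.568350905647222e-06
[ 0.21457637 -0.06223237  0.25154468  0.06227784  0.59630248  0.00356987
  0.30561166 -0.03821851 -0.15053053] 0.07479577151383665
[0.60618899 0.75507664 0.13618596 0.20939811]
```

```bash
sed -i "s/e('z',-q\[3\])/e('z',q[3])/; s/R5\*e('z',q\[5\])/R5*e('z',q[5]+OFF)/; s/^def fk/OFF=-np.pi\/2\ndef fk/" kin.py; python3 kin.py
```

```text
[ 2.40304758e-01 -4.86139505e-06  4.43009909e-01  2.06116326e-02
  5.72504173e-01  2.49306054e-01  1.00889993e-01 -2.71572869e-06
  1.21776306e-05] 3.568350905647222e-06
[-0.06967184  0.96579069  0.02092458  0.24891032]
20 0.43 0.009 0.0 [ 0.07 -0.03  2.44 -0.04  0.38  0.07]
20 0.43 0.1 0.0 [ 0.07 -0.26  2.41 -0.02  0.63  0.06]
20 0.44 0.009 0.0 [ 0.07 -0.01  2.42 -0.04  0.38  0.07]
20 0.44 0.1 0.0 [ 0.07 -0.23  2.39 -0.02  0.63  0.05]
20 0.45 0.009 0.0 [ 0.07  0.01  2.4  -0.03  0.38  0.07]
20 0.45 0.1 0.0 [ 0.07 -0.2   2.37 -0.02  0.62  0.05]
20 0.46 0.009 0.0 [ 0.06  0.03  2.38 -0.03  0.38  0.06]
20 0.46 0.1 0.0 [ 0.06 -0.18  2.35 -0.02  0.62  0.05]
20 0.47 0.009 0.0 [ 0.06  0.05  2.35 -0.03  0.38  0.06]
20 0.47 0.1 0.0 [ 0.06 -0.15  2.33 -0.02  0.61  0.05]
20 0.69 0.009 0.0 [ 0.04  0.45  1.84 -0.01  0.5   0.02]
20 0.69 0.1 0.0 [ 0.04  0.32  1.82 -0.01  0.65  0.01]
25 0.43 0.009 0.0101 [ 0.08 -0.05  2.48 -0.08  0.28  0.12]
25 0.43 0.1 0.0 [ 0.07 -0.3   2.46 -0.04  0.54  0.07]
25 0.44 0.009 0.0 [ 0.07 -0.03  2.47 -0.06  0.27  0.1 ]
25 0.44 0.1 0.0 [ 0.07 -0.27  2.44 -0.03  0.53  0.0
[... 422 characters left out ...]
8 -0.01  0.54  0.02]
30 0.43 0.009 0.0712 [ 0.1  -0.04  2.48 -0.22  0.24  0.28]
30 0.43 0.1 0.0404 [ 0.09 -0.3   2.48 -0.08  0.47  0.13]
30 0.44 0.009 0.0558 [ 0.08 -0.05  2.48 -0.14  0.24  0.18]
30 0.44 0.1 0.0116 [ 0.08 -0.29  2.48 -0.06  0.44  0.1 ]
30 0.45 0.009 0.0565 [ 0.08 -0.03  2.46 -0.12  0.24  0.16]
30 0.45 0.1 0.0 [ 0.07 -0.27  2.47 -0.05  0.42  0.08]
30 0.46 0.009 0.057 [ 0.07 -0.    2.44 -0.12  0.24  0.16]
30 0.46 0.1 0.0 [ 0.07 -0.24  2.45 -0.05  0.42  0.08]
30 0.47 0.009 0.0569 [ 0.07  0.02  2.41 -0.11  0.24  0.15]
30 0.47 0.1 0.0 [ 0.07 -0.22  2.42 -0.05  0.41  0.08]
30 0.69 0.009 0.0 [ 0.04  0.42  1.94 -0.02  0.26  0.03]
30 0.69 0.1 0.0 [ 0.04  0.27  1.93 -0.01  0.42  0.02]
```

```bash
python3 - <<'E'
from h import *
go([.445,.126,.10],pose(1.7,25,-1))
E
```

```text
xyz [0.0048 0.0688 0.1435] dr [-0.068  0.058  0.101] dist 0.159
```

```bash
python3 -m jog '[{"grip":0.6,"xyz":[0.005,0.069,0.1435],"dr":[-0.068,0.058,0.101]},{"grip":0.6,"xyz":[0.005,0.069,0.1435],"dr":[-0.068,0.058,0.101]},{"grip":0.6,"xyz":[0.005,0.069,0.1435],"dr":[-0.068,0.058,0.101]},{"grip":0.6,"xyz":[0.005,0.069,0.1435],"dr":[-0.068,0.058,0.101]},{"grip":0.6,"xyz":[0.005,0.069,0.1435],"dr":[-0.068,0.058,0.101]}]'
python3 - <<'E'
from h import *
p,r,s=cur(); print(p,s['qpos'])
go([.445,.126,.012],pose(1.7,25,-1))
E
```

```text
time: 6.98
eef_pos: [0.4385, 0.125, 0.0909]
tcp_rot: [0.704, -0.68, 0.144, -0.148]
contact_force: [-1.1, 0.5, -1.3]
opening: 0.398
[0.43852423 0.12502761 0.09089836] [ 0.06155163 -0.24681704  2.44117745 -0.02444424  0.53068604  1.61655083]
xyz [-0.0009  0.026   0.0748] dr [0.019 0.001 0.004] dist 0.079
```

```bash
python3 -m jog '[{"grip":0.6,"xyz":[-0.001,0.013,0.037],"dr":[0,0,0.004]},{"grip":0.6,"xyz":[-0.001,0.026,0.065],"dr":[0.01,0,0.004]},{"grip":0.6,"xyz":[-0.001,0.027,0.075],"dr":[0.015,0,0.004]},{"grip":0.6,"xyz":[-0.001,0.027,0.075],"dr":[0.015,0,0.004]}]'
python3 - <<'E'
from h import *
import cv2
p,r,s=cur(); print(p,s['qpos'],s['contact_force'])
go([.46,.126,.010],pose(1.7,25,-1))
a=ctrl.read_camera("scene")[:,:,::-1]
b=ctrl.read_camera("top")[:,:,::-1]
x=cv2.resize(a[140:340,280:480],(400,400),interpolation=cv2.INTER_CUBIC); y=cv2.resize(b[220:380,280:440],(400,400),interpolation=cv2.INTER_CUBIC); cv2.imwrite("pics/m7.png",cv2.hconcat([x,y]))
E
```

```text
time: 7.32
eef_pos: [0.452, 0.1263, 0.0205]
tcp_rot: [0.7, -0.679, 0.155, -0.16]
contact_force: [0.2, 0.0, 0.5]
opening: 0.399
[0.45202447 0.12632058 0.0205024 ] [ 0.06347568 -0.04152573  2.44601004 -0.04929967  0.2894966   1.64842367] [0.20688082 0.02512156 0.51928888]
xyz [ 0.0006 -0.0026  0.0129] dr [-0.012  0.001  0.   ] dist 0.013
```

View pics/m7.png

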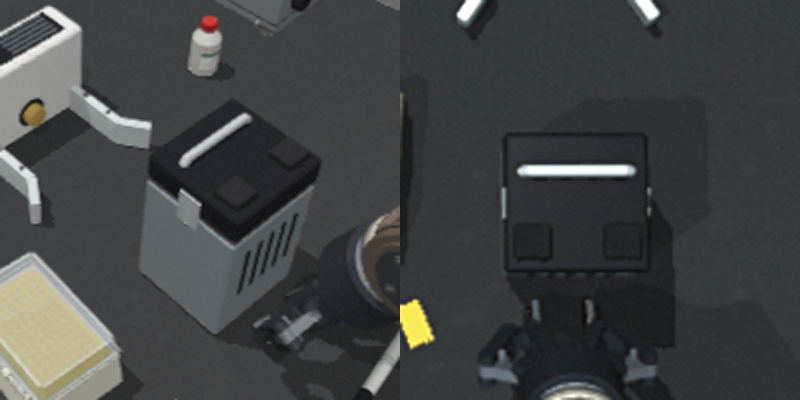

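```bash
python3 -m jog '[{"grip":0.6,"xyz":[0,-0.003,0.013],"dr":[-0.01,0,0]},{"grip":0.6,"xyz":[0,-0.0139,0.0181],"dr":[-0.01,0,0]},{"grip":0.6,"xyz":[0,-0.0248,0.0232],"dr":[-0.01,0,0]},{"grip":0.6,"xyz":[0,-0.0357,0.0283],"dr":[-0.01,0,0]},{"grip":0.6,"xyz":[-0.0005,-0.0466,0.0334],"dr":[-0.01,0,0]},{"grip":0.6,"xyz":[-0.001,-0.0575,0.0385],"dr":[-0.01,0,0]},{"grip":0.6,"xyz":[-0.001,-0.0684,0.0436],"dr":[-0.01,0,0]},{"grip":0.6,"xyz":[-0.0015,-0.0793,0.0487],"dr":[-0.01,0,0]},{"grip":0.6,"xyz":[-0.0015,-0.085,0.0514],"dr":[-0.01,0,0]},{"grip":0.6,"xyz":[-0.0015,-0.085,0.0514],"dr":[-0.01,0,0]}]'
python3 - <<'E'
from h import *
import cv2
p,r,s=cur(); print(p,s['qpos'],s['contact_force'])
go([.69,.133,.010],pose(1.7,25,-1))
a=ctrl.read_camera("scene")[:,:,::-1]
b=ctrl.read_camera("top")[:,:,::-1]
x=cv2.resize(a[140:340,230:430],(400,400),interpolation=cv2.INTER_CUBIC); y=cv2.resize(b[170:330,270:430],(400,400),interpolation=cv2.INTER_CUBIC); cv2.imwrite("pics/m8.png",cv2.hconcat([x,y]))
E
```

```text
time: 8.25
eef_pos: [0.5549, 0.131, 0.0162]
tcp_rot: [0.7, -0.679, 0.154, -0.16]
contact_force: [-1.5, 0.6, 0.1]
opening: 0.401
[0.55490437 0.13097039 0.01619297] [ 0.05921792  0.1837521   2.21314063 -0.0410789   0.29741414  1.63663858] [-1.49952364  0.6010396   0.11750818]
xyz [ 0.002  -0.1191  0.0641] dr [-0.011  0.001  0.   ] dist 0.135
```

View pics/m8.png

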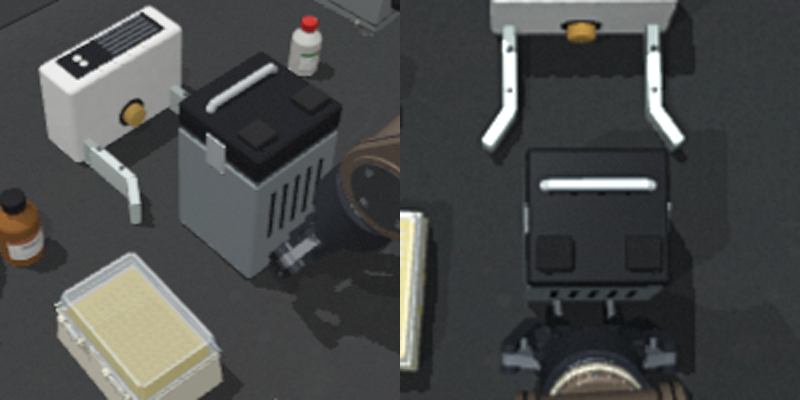

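```bash
python3 - <<'E'
from h import *
lid([(127,149),(269,149),(269,283),(127,284)],2.5,270,170)
lid([(262,53),(341,105),(262,158),(179,102)],2,230,140,'scene')
# base points scene: left-front corner, back-left
for n,z,pts in(('scene base',.006,[(180,222),(252,275)]),): print(n,[indock(ray('scene',crop(p,2,230,140),z)).round(4) for p in pts])
print('rails in scene',[indock(ray('scene',crop(p,5,240,140),.032)).round(4) for p in [(376,218),(490,302),(195,347),(289,437)]])
print('rails in top',[indock(ray('top',crop(p,5,290,130),.032)).round(4) for p in [(131,252),(133,412),(391,252),(393,412)]])
p,_,_=cur(); print(indock(p))
E
```

```text
centre [0.6078 0.1287 0.174 ] in dock [-0.1804 -0.0035] yaws [1.46 0.58 1.61 1.92] sides [0.0979, 0.1029, 0.0973, 0.1014]
centre [0.6116 0.1332 0.174 ] in dock [-0.1765  0.001 ] yaws [-89.76 -89.13 -86.85 -84.38] sides [0.0978, 0.0916, 0.0937, 0.0929]
scene base [array([-0.1271,  0.0471]), array([-0.2201,  0.0394])]
rails in scene [array([ 0.0045, -0.0571]), array([-0.0659, -0.0585]), array([-0.004 ,  0.0505]), array([-0.0678,  0.0538])]
rails in top [array([-0.0009,  0.0548]), array([-0.0689,  0.0542]), array([-0.0009, -0.0536]), array([-0.0691, -0.0532])]
[-0.23399012  0.00040299]
```

```bash
python3 -m jog '[{"grip":0.6,"xyz":[-0.0004,-0.007,0.009],"dr":[0,0,0]},{"grip":0.6,"xyz":[-0.001,-0.018,0.0145],"dr":[0,0,0]},{"grip":0.6,"xyz":[-0.0015,-0.029,0.0196],"dr":[0,0,0]},{"grip":0.6,"xyz":[-0.002,-0.040,0.0247],"dr":[0,0,0]},{"grip":0.6,"xyz":[-0.002,-0.051,0.0298],"dr":[0,0,0]},{"grip":0.6,"xyz":[-0.002,-0.062,0.0349],"dr":[0,0,0]},{"grip":0.6,"xyz":[-0.002,-0.073,0.040],"dr":[0,0,0]},{"grip":0.6,"xyz":[-0.002,-0.080,0.0433],"dr":[0,0,0]},{"grip":0.6,"xyz":[-0.002,-0.080,0.0433],"dr":[0,0,0]}]'
python3 - <<'E'
from h import *
import cv2
p,r,s=cur(); print(p,indock(p),s['contact_force'])
a=ctrl.read_camera("scene")[:,:,::-1]
b=ctrl.read_camera("top")[:,:,::-1]
x=cv2.resize(a[120:280,220:380],(400,400),interpolation=cv2.INTER_CUBIC); y=cv2.resize(b[130:290,270:430],(400,400),interpolation=cv2.INTER_CUBIC); cv2.imwrite("pics/m9.png",cv2.hconcat([x,y]))
E
```

```text
time: 9.1
eef_pos: [0.645, 0.1356, 0.0102]
tcp_rot: [0.7, -0.679, 0.154, -0.159]
contact_force: [-1.5, 0.4, -0.8]
opening: 0.396
[0.64499353 0.13557731 0.01022562] [-0.14300057  0.00232062] [-1.45027466  0.35592756 -0.75471093]
```

View pics/m9.png

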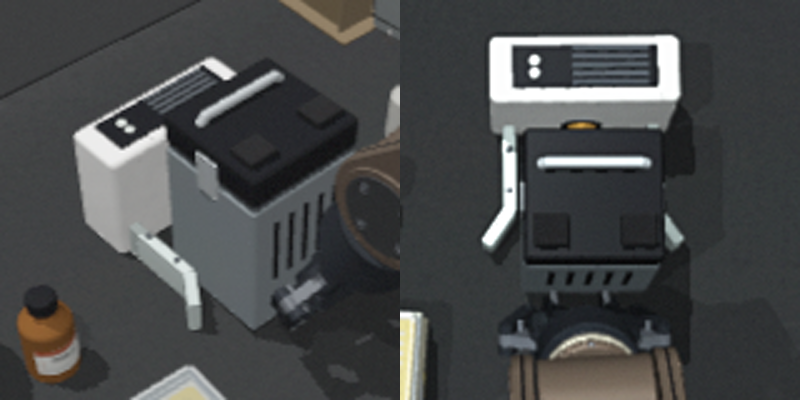

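```bash
python3 -m jog '[{"grip":0.6,"xyz":[0,-0.0073,0.0034],"dr":[0,0,0]},{"grip":0.6,"xyz":[0,-0.0145,0.0068],"dr":[0,0,0]},{"grip":0.6,"xyz":[0,-0.0218,0.0102],"dr":[0,0,0]},{"grip":0.6,"xyz":[0,-0.0272,0.0127],"dr":[0,0,0]},{"grip":0.6,"xyz":[0,-0.0299,0.014],"dr":[0,0,0]},{"grip":0.6,"xyz":[0,-0.0299,0.014],"dr":[0,0,0]}]'
python3 - <<'E'
from h import *
import cv2
p,r,s=cur(); print(p,indock(p),s['contact_force'])
a=ctrl.read_camera("scene")[:,:,::-1]
b=ctrl.read_camera("top")[:,:,::-1]
x=cv2.resize(a[120:280,220:380],(400,400),interpolation=cv2.INTER_CUBIC); y=cv2.resize(b[130:290,270:430],(400,400),interpolation=cv2.INTER_CUBIC); cv2.imwrite("pics/m10.png",cv2.hconcat([x,y]))
E
python3 -m jog '[{"grip":0.6,"xyz":[0,-0.001,0.0005],"dr":[0,0,0]},{"grip":0.6,"xyz":[0,-0.002,0.0009],"dr":[0,0,0]},{"grip":0.6,"xyz":[0,-0.0027,0.0013],"dr":[0,0,0]}]'
```

```text
time: 9.7
eef_pos: [0.6769, 0.1365, 0.0093]
tcp_rot: [0.7, -0.679, 0.153, -0.158]
contact_force: [-2.8, -0.2, -1.7]
opening: 0.399
[0.67686119 0.13654472 0.00933655] [-0.11111823  0.00234221] [-2.83371385 -0.15948283 -1.72629344]
time: 10.05
eef_pos: [0.6789, 0.1368, 0.0094]
tcp_rot: [0.7, -0.679, 0.153, -0.158]
contact_force: [-7.4, -0.6, 2.1]
opening: 0.397
```

View pics/m10.png

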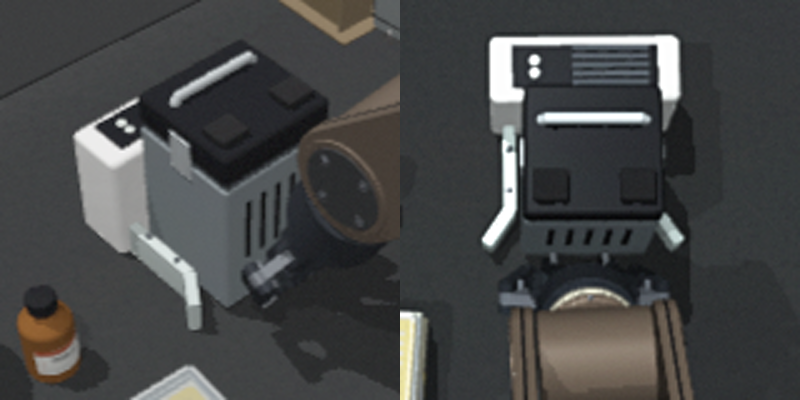

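```bash
for i in 1; do python3 -m jog '[{"grip":0.6,"xyz":[0,-0.0014,0.0006],"dr":[0,0,0]},{"grip":0.6,"xyz":[0,-0.0027,0.0013],"dr":[0,0,0]},{"grip":0.6,"xyz":[0,-0.0027,0.0013],"dr":[0,0,0]}]'; done
```

```text
time: 10.3
eef_pos: [0.6814, 0.1368, 0.0094]
tcp_rot: [0.7, -0.679, 0.152, -0.157]
contact_force: [-9.6, -0.6, 3.9]
opening: 0.401
```

```bash
python3 -m jog '[{"grip":0.6,"xyz":[0,-0.0014,0.0006],"dr":[0,0,0]},{"grip":0.6,"xyz":[0,-0.0027,0.0013],"dr":[0,0,0]},{"grip":0.6,"xyz":[0,-0.0027,0.0013],"dr":[0,0,0]}]'
```

```text
time: 10.55
eef_pos: [0.6817, 0.1369, 0.0091]
tcp_rot: [0.701, -0.68, 0.15, -0.154]
contact_force: [-22.8, -2.6, 15.6]
opening: 0.4
```

```bash
python3 - <<'E'
from h import *
import cv2
p,r,s=cur(); print(p,indock(p),s['contact_force'])
a=ctrl.read_camera("scene")[:,:,::-1]
b=ctrl.read_camera("top")[:,:,::-1]
x=cv2.resize(a[130:250,230:350],(400,400),interpolation=cv2.INTER_CUBIC); y=cv2.resize(b[130:250,285:405],(400,400),interpolation=cv2.INTER_CUBIC); cv2.imwrite("pics/m11.png",cv2.hconcat([x,y]))
E
```

```text
[0.68171504 0.13687268 0.00912753] [-0.10625679  0.00252604] [-22.75959874  -2.62189139  15.60897687]
```

View pics/m11.png

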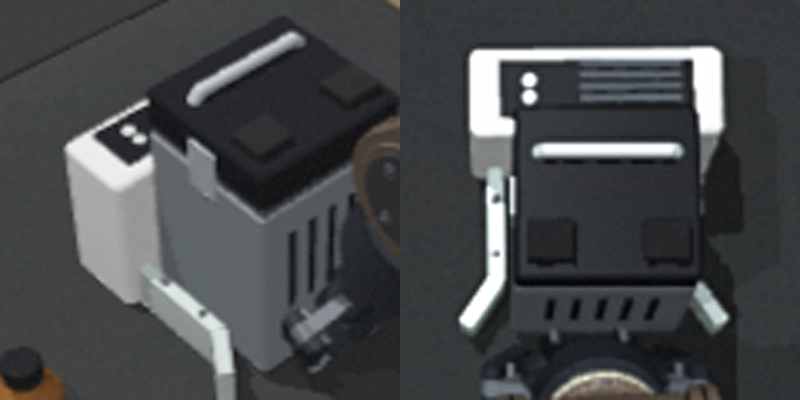

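```bash
python3 - <<'E'
from h import *
lid([(117,107),(299,108),(300,284),(113,283)],400/120,285,130)
# front base edge z=.006..: bottom edge of front face in top view
print([indock(ray('top',crop(q,400/120,285,130),.006)).round(4) for q in [(112,331),(284,333)]])
E
```

```text
centre [0.7332 0.1347 0.174 ] in dock [-0.0549 -0.0012] yaws [0.22 0.94 1.4  1.32] sides [0.0994, 0.1008, 0.0995, 0.1021]
[array([-0.0997,  0.0498]), array([-0.1011, -0.0586])]
```

```bash
python3 - <<'E'
from h import *
p,r,s=cur(); x=r.as_matrix()[:,0]; z=r.as_matrix()[:,2]; print('toolx yaw+90',np.degrees(np.arctan2(x[1],x[0]))+90,'tilt',np.degrees(np.arccos(-z[2])),'zdir',np.degrees(np.arctan2(z[1],z[0])), x[2])
import cv2
b=cv2.imread('pics/top0.png'); g=cv2.cvtColor(b,cv2.COLOR_BGR2GRAY)
# dock white blob min-area rect on its top
m=(g>235).astype(np.uint8); n,l,st,c=cv2.connectedComponentsWithStats(m)
for i in range(1,n):
    if st[i,4]>100 and 300<c[i][0]<390 and 130<c[i][1]<240: print(st[i])
# subpixel dock back edge & front-top edge lines (z=.106)
def line(y0,y1,xs,z,sgn):
    P=[]
    for x in xs:
        col=g[y0:y1,x].astype(float); d=np.diff(col)*sgn; k=int(d.argmax()); w=np.clip(d[max(k-2,0):k+3],0,None); yy=y0+.5+(np.arange(max(k-2,0),max(k-2,0)+len(w))*w).sum()/w.sum()
        P.append(ray('top',(x,yy),z)[:2])
    P=np.array(P); f=np.polyfit(P[:,1],P[:,0],1); print('yaw',-np.degrees(np.arctan(f[0])),'x at y.1375',np.polyval(f,.1375),'res',np.std(P[:,0]-np.polyval(f,P[:,1])))
line(136,150,range(312,378),.106,1); line(164,176,range(312,378),.106,-1)
line(176,190,[*range(318,332),*range(354,368)],.0,-1)
E
```

```text
toolx yaw+90 1.7543417294431833 tilt 24.891701744158706 zdir 1.7227006793284287 0.00025624427648382464
[306 145  75  25 779]
[303 186  13  42 163]
[369 191  14  36 156]
yaw 2.260751110859061 x at y.1375 0.8401082466811108 res 0.00013918360715358655
yaw 2.3021152408504157 x at y.1375 0.7870117901953223 res 0.00013704020782400126
yaw 1.987159686685661 x at y.1375 0.7892908138837207 res 0.00010415154457904442
```

```bash
cat >> h.py <<'E'
def line(g,y0,y1,xs,z,sgn,yref=.1375):
    P=[]
    for x in xs:
        col=g[y0:y1,x].astype(float); d=np.diff(col)*sgn; k=int(d.argmax()); a=max(k-2,0); w=np.clip(d[a:k+3],0,None); yy=y0+.5+(np.arange(a,a+len(w))*w).sum()/w.sum()
        P.append(ray('top',(x,yy),z)[:2])
    P=np.array(P); f=np.polyfit(P[:,1],P[:,0],1); 
    k=abs(P[:,0]-np.polyval(f,P[:,1]))<.0015; P=P[k]; f=np.polyfit(P[:,1],P[:,0],1)
    print('yaw',-np.degrees(np.arctan(f[0])).round(2),'x',np.polyval(f,yref).round(4),'res',np.std(P[:,0]-np.polyval(f,P[:,1])).round(5),k.sum(),'/',len(k))
E
python3 - <<'E'
from h import *
import cv2
b=ctrl.read_camera("top")[:,:,::-1]; cv2.imwrite('pics/t12.png',b); g=cv2.cvtColor(np.ascontiguousarray(b),cv2.COLOR_BGR2GRAY)
line(g,136,150,range(312,378),.106,1)      # dock back top
line(g,172,179,[*range(324,334),*range(336,0)] or [0],.174,1) # handle skip
line(g,168,180,range(326,370),.18,1) # handle back edge
line(g,172,182,range(326,370),.18,-1) # handle front edge
line(g,210,220,range(322,372),.174,1) # lid front edge -> grey
line(g,224,234,range(322,368),.006,-1) # base front edge
line(cv2.cvtColor(cv2.imread('pics/t6.png'),cv2.COLOR_BGR2GRAY),284,296,range(328,374),.18,1)
E
```

```text
yaw 2.26 x 0.8401 res 0.00014 66 / 66
yaw 8.12 x 0.7655 res 0.00047 10 / 10
yaw 1.84 x 0.761 res 0.00015 43 / 44
yaw 1.72 x 0.7537 res 0.00015 44 / 44
yaw 1.69 x 0.6821 res 5e-05 50 / 50
yaw 2.85 x 0.6875 res 0.00054 34 / 46
yaw 1.66 x 0.5537 res 0.00029 46 / 46
```

```bash
python3 -m jog '[{"grip":0.6,"xyz":[0,-0.0005,0.0002],"dr":[0,-0.0038,-0.0082]},{"grip":0.6,"xyz":[0,-0.0012,0.0005],"dr":[0,-0.0038,-0.0082]},{"grip":0.6,"xyz":[0,-0.0012,0.0005],"dr":[0,-0.0038,-0.0082]}]'
python3 - <<'E'
from h import *
import cv2
p,r,s=cur(); print(indock(p),s['contact_force'],s['wrist_torque'])
b=ctrl.read_camera("top")[:,:,::-1]; cv2.imwrite('pics/t13.png',b); g=cv2.cvtColor(np.ascontiguousarray(b),cv2.COLOR_BGR2GRAY)
line(g,168,180,range(326,370),.18,1) # handle back edge
line(g,172,182,range(326,370),.18,-1) # handle front edge
line(g,210,220,range(322,372),.174,1) # lid front edge -> grey
E
```

```text
time: 10.95
eef_pos: [0.6818, 0.1368, 0.0086]
tcp_rot: [0.704, -0.677, 0.148, -0.154]
contact_force: [-26.8, -3.4, 18.0]
opening: 0.401
[-0.10616159  0.00243807] [-26.8391854   -3.37927498  18.04453733] [-0.50608871  2.67835337 -0.35560964]
yaw 1.88 x 0.7611 res 0.00019 43 / 44
yaw 1.78 x 0.7538 res 0.00016 44 / 44
yaw 1.67 x 0.6821 res 5e-05 50 / 50
```

```bash
python3 -m jog '[{"grip":0.6,"xyz":[0,0.003,-0.0014],"dr":[0,0,0]},{"grip":0.6,"xyz":[0,0.008,-0.0037],"dr":[0,0,0]},{"grip":0.6,"xyz":[0,0.018,-0.0084],"dr":[0,0,0]},{"grip":0.6,"xyz":[0,0.036,-0.017],"dr":[0,0,0]},{"grip":0.6,"xyz":[0,0.065,-0.03],"dr":[0,0,0]},{"grip":0.6,"xyz":[0,0.09,-0.045],"dr":[0,0,0]},{"grip":0.6,"xyz":[0,0.09,-0.045],"dr":[0,0,0]}]'
python3 - <<'E'
from h import *
import cv2
p,r,s=cur(); print(p,s['contact_force'])
a=ctrl.read_camera("scene")[:,:,::-1]
b=ctrl.read_camera("top")[:,:,::-1]; cv2.imwrite('pics/t14.png',b);cv2.imwrite('pics/s14.png',a); g=cv2.cvtColor(np.ascontiguousarray(b),cv2.COLOR_BGR2GRAY)
line(g,168,180,range(326,370),.18,1) # handle back edge
line(g,172,182,range(326,370),.18,-1) # handle front edge
line(g,210,220,range(322,372),.174,1) # lid front edge -> grey
line(g,224,234,range(322,368),.006,-1)
x=cv2.resize(a[130:250,230:350],(400,400),interpolation=cv2.INTER_CUBIC); y=cv2.resize(b[130:250,285:405],(400,400),interpolation=cv2.INTER_CUBIC); cv2.imwrite("pics/m14.png",cv2.hconcat([x,y]))
E
```

```text
time: 11.58
eef_pos: [0.5819, 0.1331, 0.0103]
tcp_rot: [0.704, -0.676, 0.152, -0.158]
contact_force: [-0.1, -0.8, -1.0]
opening: 0.399
[0.58188618 0.13312336 0.01033868] [-0.05224359 -0.76326709 -1.02548367]
yaw 1.92 x 0.7612 res 0.00024 43 / 44
yaw 1.81 x 0.7539 res 0.00018 44 / 44
yaw 1.68 x 0.6821 res 6e-05 50 / 50
yaw 2.23 x 0.688 res 0.00037 46 / 46
```

View pics/m14.png

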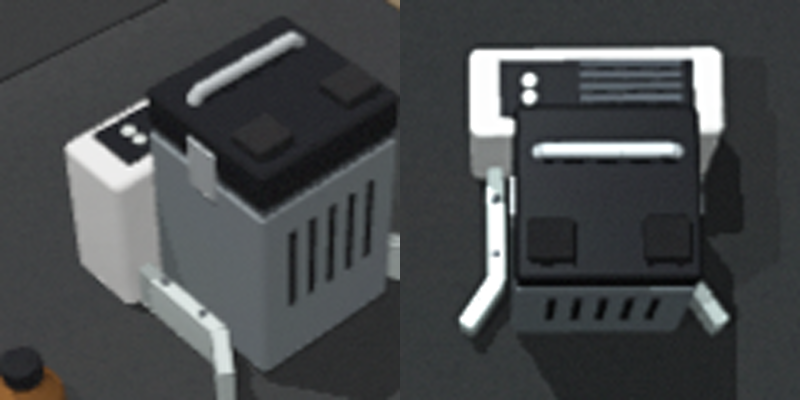

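View pics/t14.png

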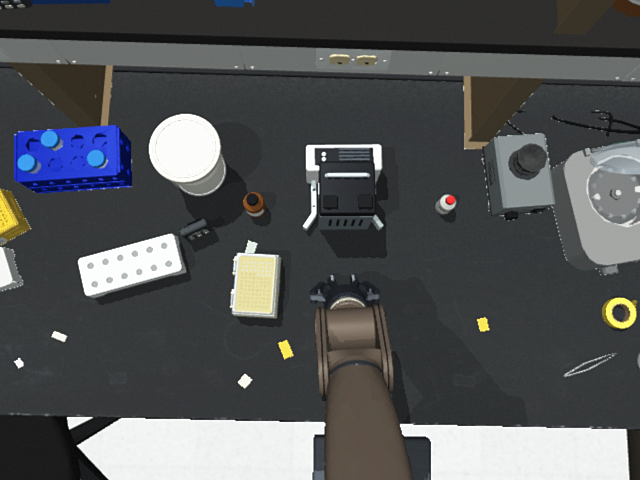

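```bash
python3 - <<'E'
from h import *
import cv2
for n,off in(('t5',0),('t6',0),('t4',0)):
    g=cv2.cvtColor(cv2.imread(f'pics/{n}.png'),cv2.COLOR_BGR2GRAY); print(n, g[322:336,350])
g=cv2.cvtColor(cv2.imread('pics/t6.png'),cv2.COLOR_BGR2GRAY)
line(g,325,331,range(326,374),.174,1); line(g,327,335,range(326,374),.006,-1)
line(g,282,292,range(330,372),.18,1); line(g,286,294,range(330,372),.18,-1)
g=cv2.cvtColor(cv2.imread('pics/t14.png'),cv2.COLOR_BGR2GRAY); 
print(g[208:234,345]); print(g[155:180,345],g[160:190,316])
# lid back edge against white dock top
line(g,156,168,range(322,372),.174,-1)
E
```

```text
t5 [48 46 44 46 48 34 21 42 44 40 39 39 38 40]
t6 [44 45 44 45 48 33 19 41 42 41 37 39 38 41]
t4 [30 23 27 41 45 39 24 26 25 36 37 40 41 40]
yaw 1.43 x 0.4783 res 0.00035 48 / 48
yaw 0.96 x 0.4828 res 0.00069 47 / 48
yaw 1.7 x 0.5537 res 5e-05 42 / 42
yaw 1.61 x 0.5465 res 7e-05 42 / 42
[50 51 51 52 36 19  7 15 75 71 62 42 21 12 11  8 11 25 57 60 65 47 36 35
 36 38]
[ 99  90  42  80 107  60  31  37  52  54  52  53  53  53  51  52  45 101
 239 255 240 172  67  17  45] [ 52  51  50  45  59 194 255 255 255 255 213 141 129 132 133 135 136 135
 133 132 135 131 128  95  80  80  83  85  80  69]
yaw 2.56 x 0.7863 res 0.00036 44 / 50
```

```bash
python3 -m jog '[{"grip":0.6,"xyz":[0.018,-0.02,0.0095],"dr":[0,0,0]},{"grip":0.6,"xyz":[0.018,-0.045,0.021],"dr":[0,0,0]},{"grip":0.6,"xyz":[0.018,-0.065,0.0305],"dr":[0,0,0]},{"grip":0.6,"xyz":[0.018,-0.080,0.0373],"dr":[0,0,0]},{"grip":0.6,"xyz":[0.018,-0.086,0.0401],"dr":[0,0,0]},{"grip":0.6,"xyz":[0.018,-0.0895,0.0417],"dr":[0,0,0]},{"grip":0.6,"xyz":[0.018,-0.0915,0.0427],"dr":[0,0,0]},{"grip":0.6,"xyz":[0.018,-0.0915,0.0427],"dr":[0,0,0]}]'
```

```text
time: 12.35
eef_pos: [0.6826, 0.1188, 0.0094]
tcp_rot: [0.705, -0.677, 0.147, -0.153]
contact_force: [-25.6, -2.9, 14.8]
opening: 0.398
```

```bash
python3 -m jog '[{"grip":0.6,"xyz":[0,-0.001,0.0004],"dr":[0,0,0]},{"grip":0.6,"xyz":[0,-0.001,0.0004],"dr":[0,0,0]},{"grip":0.6,"xyz":[0,0.003,-0.0014],"dr":[0,0,0]},{"grip":0.6,"xyz":[0,0.008,-0.0037],"dr":[0,0,0]},{"grip":0.6,"xyz":[0,0.018,-0.0084],"dr":[0,0,0]},{"grip":0.6,"xyz":[0,0.036,-0.017],"dr":[0,0,0]},{"grip":0.6,"xyz":[0,0.065,-0.035],"dr":[0,0,0]},{"grip":0.6,"xyz":[0,0.09,-0.075],"dr":[0,0,0]},{"grip":0.6,"xyz":[0,0.09,-0.075],"dr":[0,0,0]},{"grip":0.6,"xyz":[0,0.09,-0.075],"dr":[0,0,0]}]'
python3 - <<'E'
from h import *
import cv2
p,r,s=cur(); print(p,s['contact_force'])
a=ctrl.read_camera("scene")[:,:,::-1]
b=ctrl.read_camera("top")[:,:,::-1]; cv2.imwrite('pics/t15.png',b);cv2.imwrite('pics/s15.png',a); g=cv2.cvtColor(np.ascontiguousarray(b),cv2.COLOR_BGR2GRAY)
line(g,168,180,range(326,370),.18,1); line(g,172,182,range(326,370),.18,-1); line(g,210,220,range(322,372),.174,1); line(g,224,234,range(322,368),.006,-1)
for n,c in(('top',b),('scene',a)):
    d=cv2.absdiff(np.ascontiguousarray(c),cv2.imread(f'pics/{n}0.png')).max(2)
    for l,P in(('tip',[.56,.302,.035]),('amber',[.732,.315,.04]),('dropper',[.74,-.071,.04])):
        u,v=proj(n,P).astype(int); print(n,l,(d[v-15:v+15,u-15:u+15]>40).sum())
cv2.imwrite("pics/m15.png",cv2.hconcat([cv2.resize(a,(400,300)),cv2.resize(b,(400,300))]))
E
```

```text
time: 13.18
eef_pos: [0.5762, 0.1146, 0.0442]
tcp_rot: [0.703, -0.675, 0.155, -0.161]
contact_force: [1.3, -0.2, 0.6]
opening: 0.397
[0.57617784 0.11457581 0.04418028] [ 1.3276659  -0.23029653  0.58752981]
yaw 2.18 x 0.7614 res 0.00028 43 / 44
yaw 2.13 x 0.7542 res 0.00025 44 / 44
yaw 1.76 x 0.6821 res 7e-05 50 / 50
yaw 2.32 x 0.6882 res 0.00028 46 / 46
top tip 0
top amber 0
top dropper 0
scene tip 0
scene amber 0
scene dropper 0
```

View pics/m15.png

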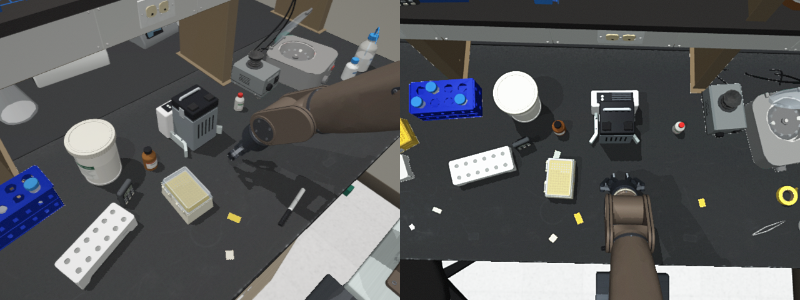

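```bash
python3 -c "
from plant import ctrl
print(ctrl.sign_off())"
```

```text
the job is handed in; nothing more can be done
None
```

The battery box is between the guide rails and, by the force readings, against the back stop. I handed the job in at about 13 s with the fingers clear of everything.

**What I did:** I pushed the box low with a tilted two-finger contact. First it went sideways into the dock's lane, then straight between the rails. It stayed upright throughout, and I never gripped or lifted it.

**Last checks:**
- **Home:** the box stopped hard in two separate pushes of about 27 N: one near the centre of its front, one 18 mm to the right. It did not move back when I let go. I can't see the spring contact behind the box, so that it is pressed in rests on those hard stops.
- **Square:** the box handle reads 2.15° of heading and the dock reads 2.0–2.3°. The lid's front edge reads a little lower, at 1.8°.
- **Bystanders:** the picture areas at the tip box, amber bottle and dropper bottle did not change in either view. I judged the timer only by eye, and it looks unmoved.

**Disagreement:** after the last push the top camera puts the box's front about 1 mm short of home at the base. The lid edge, corrected for its height, suggested about 2.5 mm. Both are within about a pixel plus the 2 mm calibration error, so I trusted the hard stop instead.

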